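Swap the pulled-out tray of a kitchen organiser

TASK

Push the empty tray that was left out fully home in the organiser; then hook a fingertip behind the front lip of the tray that carries the mug and draw that tray all the way out to its stop, so smoothly that the mug stays upright where it stands on it. Leave the third tray shut. Use only the fingertips on the trays: do not pinch a lip between the fingers, and do not touch, lift or tip the mug, the jars or anything else standing about.

Things in the scene. Friction and masses are not known exactly. Their poses are not given: they have to be found in the camera images.
- tray_empty (a joint): Slide of the tray that carries nothing, in m: 0 = fully home, 0.11 = out to its stop; starts 0.05 to 0.10 out. Like the others it moves along its own x axis (towards -x, the robot side, as the value grows), resists with about 1.5 N plus 12 N per m/s, stays where it is left, has no spring or catch.
- tray_mug (a joint): Slide of the tray that carries the mug, same meaning; it starts at 0 (home).
- tray_jars (a joint): Slide of the tray that carries the salt shaker and the spice jar, same meaning; it starts at 0 and stays there.
- tray_empty_top (a point): Middle of the top edge of the upstanding front of the empty tray, 66 mm above the worktop; travels with the tray. Axes as the organiser: x along the rails to the back, y along the front to the left, z up. The front is 10 mm thick (5 mm each way in x from here), 92 mm wide, and reaches down to 24 mm above the worktop. All three trays are alike.
- tray_mug_top (a point): Middle of the top edge of the upstanding front of the tray with the mug, 66 mm above the worktop; travels with the tray. Axes as the organiser: x along the rails to the back, y along the front to the left, z up. Behind the front lies the tray's floor, 36 mm below this point, 78 mm wide between side walls that rise 44 mm above the worktop; at least 70 mm behind the front is clear floor.
- tray_jars_top (a point): Middle of the top edge of the upstanding front of the tray with the two jars, 66 mm above the worktop; travels with the tray. Axes as the organiser: x along the rails to the back, y along the front to the left, z up. Sizes as the others.
- tray_mug_lip: The lip to hook: inner half of the upstanding front of the tray with the mug, a strip 5 x 88 x 42 mm. Its origin is that of the tray, on the worktop under the tray's middle: the rear face lies 100 mm in front of it (x = -0.100), the top edge at z = 0.066. Same axes as the point on top.
- tray_mug_face: Outer half of the same front, a board 5 x 92 x 42 mm with its outer face at x = -0.110 from the same origin.
- tray_empty_lip: The same inner half of the front, on the empty tray; origin on the worktop under that tray's middle.
- tray_empty_face: The same outer half of the front, on the empty tray; push it home here. Outer face at x = -0.110 from the same origin.
- organiser: Black base that holds the three pale wooden trays side by side on runners 96 mm apart, 300 mm wide, 226 mm deep with its trays shut, fixed to the worktop, its back wall 58 mm high. Origin on the worktop under its middle; x to the back, y to its left. The place and turn of the base and the order of the trays vary. A drawn-out tray hangs free, 24 mm above the worktop.
- mug: Cream mug standing upside down on its tray, 71 mm across, 85 mm high, with a handle (106 mm over all). Origin under its middle, about 143 mm behind the middle of the tray's front, the handle to the back. Loose, about 0.3 kg; rides along with the tray.
- salt_shaker: Glass salt shaker with a grey cap, 44 mm across, 90 mm high, on the third tray; origin under its middle.
- spice_jar: Spice jar with a white cap, 47 mm across, 98 mm high, behind the shaker on the third tray; origin under its middle.
- side_mug: Pale green mug upside down on the worktop to the left of the organiser, 72 mm across, 86 mm high, a bystander; origin under its middle.
- tumbler_a: Ribbed green glass tumbler upside down on the worktop, 69 mm across, 104 mm high, a bystander; origin under its middle.
- jar: Glass sugar jar with a wooden lid, 75 mm across, 110 mm high, on the worktop, a bystander; origin under its middle.

How it is judged:
By the outcome, as a careful person would: the job done as asked, in the order asked, and still so for the second after the job is handed in, with the robot touching nothing.
It also fails if it takes over 48 s, if anything falls off the work surface, if the arm or the gripper's body presses on something with over 40 N, if the wrist force passes 120 N, or if a joint passes its speed limit or range.

ROBOT

A 7-joint arm with a two-finger parallel gripper is mounted at the origin on a cart in front of the work surface, level with it; the furniture and walls round the work are solid. World frame = base frame: x ahead of the robot, y to its left, z up, the work surface at z = 0. Lengths are in m, angles in rad, forces in N, time in s.
With the tool pointing down it reaches from about 0.4 to 0.875 m from the base axis. Payload 4.4 kg.
Tool frame: the origin (TCP) lies midway between the tips of the shut fingers; the grasp point (between the pads) lies 19 mm behind it; y points along the fingers, x is the direction in which the jaws open and shut, and the axes are right-handed (so a half turn about y gives the same grasp; the last joint's range is limited). The gripper opens to 85 mm and grips with 20 to 120 N. Pads are 22 mm wide; open, the fingers measure 114 mm over their backs; the gripper's body (76 mm by 85 mm) begins 54 mm behind the grasp point. The pads swing forward as they close: fully open they stand 13 mm farther back than shut.
Start: joints at [-1.28, 0.628, 0.038, 1.517, -0.027, 0.996, -0.02], TCP at [0.227, 0.609, 0.231] pointing down, gripper open.
Joint ranges: [-3.06, 3.06], [-0.37, 2.12], [-1.25, 1.32], [0.18, 2.47], [-1.1, 4.24], [0.23, 1.98], [-2.94, 2.94]. Speed limits (rad/s): [2.57, 2.57, 3.14, 3.14, 3.14, 3.14, 3.14].

INTERFACE

Orientations are given as a unit quaternion [x, y, z, w].
In Python, from plant import robot, cams gives the robot as it stands.
- The arm moves only by the shell command python3 -m jog 'ROWS' [OPENING]. ROWS is JSON, a list of rows, each an object with "delta_pos": the shift along the world's x, y, z scaled (see below), a list of three; "spin": the turn about the world's z scaled (see below). A call has exactly 10 rows; each row is the pose to reach, as a shift and turn from the pose measured when the call began; what a row does not reach only later rows make up. The controller multiplies each number of a shift by 250 mm and each number of a turn by 90 degrees. A row lasts 1/12 s, in which the tool goes at most 41.7 mm and 7.16 degrees, less where a joint would pass 70% of its speed; a pose out of reach is approached as far as the arm can. A call with a number of a shift or a turn outside -1 to 1 is refused whole. A call with a gripper value outside its range is refused whole. OPENING is the opening, from 0 (shut) to 1 (fully open), set as the call begins (- or left out, the last holds). The fingers move at their own pace and stop on an object; the grip force is fixed at half the most. Time passes only in rows, so rows that repeat a pose let the fingers close, or fill a call up. It gives the time, the measured TCP pose, the force and the opening at its end, in the units of the state.
- robot.state(): the state, without advancing time (a new reading comes with each control period).
- cams.capture(name): name is "scene" or "top" or "wrist"; returns a dict with "pixels" (384x512x3 uint8, blue, green, red), "fov_y" (degrees; the focal length in pixels is half the picture's height over the tangent of half this angle, whatever the lens; pixels are square), "cx", "cy" (the principal point, pixels), "rvec" (rotation vector, rad) and "tvec" (3), from world to camera coordinates, as OpenCV has them. Camera axes: x right, y down, z forward; pixel columns grow to the right and rows downward; lengths in m; the calibration is good to about 2 mm. A picture is of the moment at which its call begins. There is no depth.
- robot.job_done(): hands the job in, once; it reports no verdict.
The state is a dict: "time": time; "joint_positions": joint angles; "joint_vel": joint speeds; "joint_torque": joint torques, N m; "eef_pos": TCP position; "tcp_rot": TCP orientation; "wrist_force": force on the tool from outside, world axes, zero at the start; "wrist_torque": the same for the moment, N m; "gripper_width": opening from 0.0 (shut) to 1.0 (fully open).
Only numpy, scipy, OpenCV 4.12 (cv2) and the standard library are available. Lean on these libraries where they do the work, as an engineer would, in place of code of your own. Each camera call takes 0.05 s, during which the arm holds its last target.

## Working session

There is one attempt and no reset: what is moved stays moved. The work goes in short steps, Python scripts to look and compute and a shell command to move; the robot and the scene stay as the last step left them, time stands still between calls to the robot, and variables do not carry over. Pictures are saved under pics/ and viewed, and the job is handed in when it is done.

```bash
ls; mkdir -p pics
python3 - <<'E'
from plant import robot,cams
import cv2,numpy as np
print(robot.state())
for n in ["scene","top","wrist"]:
    d=cams.capture(n); cv2.imwrite(f"pics/{n}0.png",d["pixels"])
    R=cv2.Rodrigues(np.array(d["rvec"]))[0]; print(n,d["fov_y"],d["cx"],d["cy"],(-R.T@np.array(d["tvec"])).round(3),R.round(3).tolist())
E
```

```text
pics
{'time': 0.0, 'joint_positions': array([-1.27982319,  0.6293711 ,  0.03842693,  1.51834697, -0.02700911,
        0.99628134, -0.02001078]), 'joint_vel': array([ 0.00053309, -0.00026894,  0.00025532, -0.0001795 ,  0.00046584,
       -0.00123418,  0.00038619]), 'joint_torque': array([ 5.43143724e-04, -5.63402903e+01,  1.22632843e+00, -1.93438715e+01,
        1.10468446e-02,  1.06569700e-02, -8.36107631e-06]), 'eef_pos': array([0.22676247, 0.60851079, 0.23037934]), 'tcp_rot': array([ 0.5811707 ,  0.4027968 , -0.40389033, -0.58040328]), 'wrist_force': array([0.45161258, 0.28319327, 0.64990987]), 'wrist_torque': array([-0.06383079,  0.035862  , -0.04114298]), 'gripper_width': 0.998841259418244}
scene 53.18339922405129 254.74831284758383 187.6182508806879 [1.000e-03 1.205e+00 5.800e-01] [[-0.861, -0.508, 0.023], [-0.225, 0.341, -0.913], [0.456, -0.791, -0.408]]
top 47.83752394146672 257.1611515658952 196.4238845753383 [0.436 0.223 1.439] [[0.008, -1.0, -0.019], [-0.997, -0.006, -0.083], [0.083, 0.02, -0.996]]
wrist 60.07341234871221 248.40177778178568 189.8081589016951 [0.164 0.632 0.374] [[0.35, 0.937, -0.002], [0.904, -0.338, 0.261], [0.243, -0.093, -0.965]]
```

View pics/scene0.png

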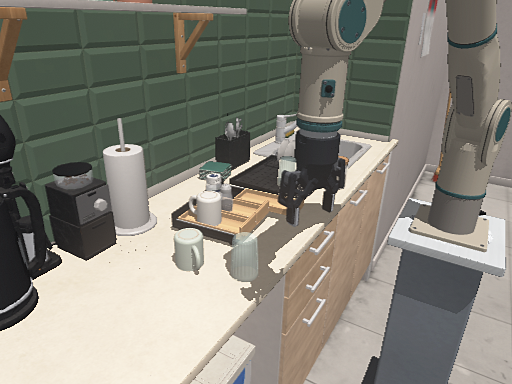

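View pics/top0.png

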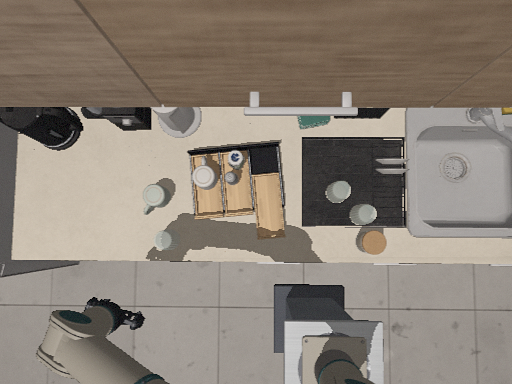

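View pics/wrist0.png

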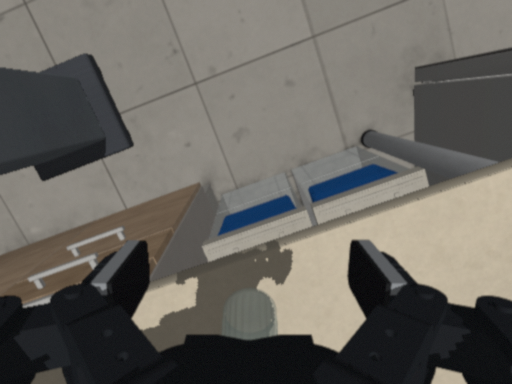

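Run:
```python
import cv2
a=cv2.imread("pics/top0.png")[135:250,180:300]
cv2.imwrite("pics/topz.png",cv2.resize(a,None,fx=5,fy=5,interpolation=cv2.INTER_CUBIC))
a=cv2.imread("pics/scene0.png")[165:290,160:300]
cv2.imwrite("pics/scenez.png",cv2.resize(a,None,fx=4.5,fy=4.5,interpolation=cv2.INTER_CUBIC))
```

```text
(no output)
```

View pics/topz.png

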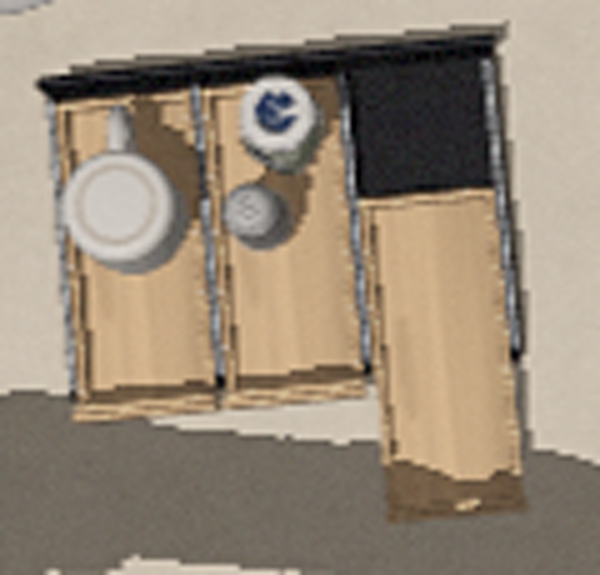

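View pics/scenez.png

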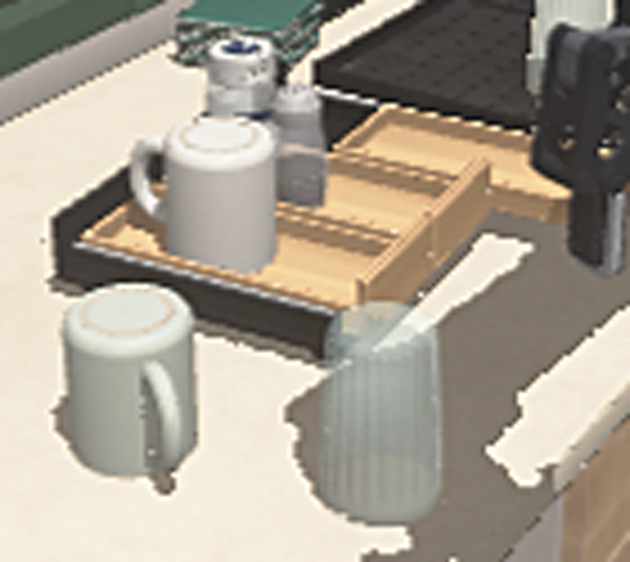

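```bash
cat > h.py <<'E'
import cv2,numpy as np
def K(d):
    f=192/np.tan(np.radians(d["fov_y"]/2)); return np.array([[f,0,d["cx"]],[0,f,d["cy"]],[0,0,1.]])
def ray(d,u,v,z):
    R=cv2.Rodrigues(np.array(d["rvec"]))[0];t=np.array(d["tvec"]).ravel()
    c=-R.T@t; r=R.T@np.linalg.inv(K(d))@[u,v,1]; return c+r*(z-c[2])/r[2]
def proj(d,P):
    return cv2.projectPoints(np.array(P,float).reshape(-1,1,3),np.array(d["rvec"],float),np.array(d["tvec"],float),K(d),None)[0].reshape(-1,2)
E
python3 - <<'E'
from plant import cams; from h import *
d=cams.capture("top"); s=cams.capture("scene")
def z(n,x,y,h): print(n,ray(d,180+x/5-.4,135+y/5-.4,h).round(4))
def w(n,x,y,h): print(n,ray(s,160+x/4.5-.4,165+y/4.5-.4,h).round(4))
z("mugL in",72,407,.066);z("mugL out",72,418,.066);z("mugR",220,405,.066);z("jarR",368,395,.066)
z("empL",388,520,.066);z("empR",526,508,.066)
z("backL",40,95,.058);z("backR",505,40,.058)
w("mugL",360,285,.066);w("jarR/mid",490,160,.066);w("mid",433,215,.066)
z("tumbler",0,0,0)
for n,u,v,h in [("side mug",154,195,.086),("tumbler",163,240,.104),("mug",204,176,.115),("lid jar",373,242,.11),("g1",364,214,.1)]: print(n,ray(d,u,v,h).round(3))
E
```

```text
mugL in [0.4857 0.4502 0.066 ]
mugL out [0.4787 0.45   0.066 ]
mugR [0.4876 0.3559 0.066 ]
jarR [0.4946 0.2619 0.066 ]
empL [0.4157 0.2486 0.066 ]
empR [0.424  0.1616 0.066 ]
backL [0.6878 0.4763 0.058 ]
backR [0.725  0.1755 0.058 ]
mugL [0.4768 0.4553 0.066 ]
jarR/mid [0.4935 0.2649 0.066 ]
mid [0.4854 0.3554 0.066 ]
tumbler [0.7634 0.5155 0.    ]
side mug [0.55  0.575 0.086]
tumbler [0.41  0.538 0.104]
mug [0.608 0.414 0.115]
lid jar [ 0.409 -0.104  0.11 ]
g1 [ 0.494 -0.08   0.1  ]
```

Run:
```python
from plant import robot,cams
from h import *
from scipy.spatial.transform import Rotation as R
s=robot.state(); M=R.from_quat(s["tcp_rot"]).as_matrix(); print(M.round(3), np.degrees(np.arctan2(M[1,0],M[0,0])))
from scipy.optimize import least_squares
d=cams.capture("top"); sc=cams.capture("scene")
t=lambda x,y:(180+x/5-.4,135+y/5-.4); w=lambda x,y:(160+x/4.5-.4,165+y/4.5-.4)
# params: cx,cy (front-outer-mid of organiser, closed), th, ext
def pts(p):
    cx,cy,th,e=p; c,si=np.cos(th),np.sin(th)
    f=lambda x,y,z:[cx+c*x-si*y,cy+si*x+c*y,z]
    return [f(0,142,.066) if 0 else f(0,.142,.066),f(0,.048,.066),f(0,-.048+.002,.066),f(-e,-.05,.066),f(-e,-.142,.066)],[f(0,.142,.066),f(0,.048,.066),f(0,-.05,.066)]
obsT=np.array([t(72,414),t(220,405),t(368,395),t(388,520),t(526,508)]); obsS=np.array([w(360,285),w(433,215),w(490,160)])
def res(p):
    a,b=pts(p); return np.r_[(proj(d,a)-obsT).ravel(),(proj(sc,b)-obsS).ravel()]
r=least_squares(res,[.485,.35,.08,.08]); print(r.x.round(4),np.degrees(r.x[2]),r.fun.round(1))
```

```text
[[ 0.349 -0.    -0.937]
 [ 0.937 -0.001  0.349]
 [-0.001 -1.     0.   ]] 69.55628981508869
[0.4913 0.3085 0.0848 0.0799] 4.856003482660498 [ 0.   0.6 -0.1  0.1 -0.2 -0.2 -1.  -0.1  0.4  0.1  0.3 -1.1 -0.7 -0.
  0.4 -0.9]
```

```bash
python3 -m jog '[{"delta_pos":[0.05,-0.1,0.02],"spin":0.04},{"delta_pos":[0.11,-0.2,0.04],"spin":0.1},{"delta_pos":[0.17,-0.31,0.06],"spin":0.16},{"delta_pos":[0.23,-0.42,0.08],"spin":0.22},{"delta_pos":[0.29,-0.53,0.1],"spin":0.28},{"delta_pos":[0.35,-0.64,0.1],"spin":0.28},{"delta_pos":[0.41,-0.75,0.1],"spin":0.28},{"delta_pos":[0.47,-0.86,0.1],"spin":0.28},{"delta_pos":[0.53,-0.96,0.1],"spin":0.28},{"delta_pos":[0.55,-1.0,0.1],"spin":0.28}]' 0
python3 - <<'E'
from plant import cams; import cv2
cv2.imwrite("pics/w1.png",cams.capture("wrist")["pixels"])
E
```

```text
time: 1.18
eef_pos: [0.3671, 0.3545, 0.2563]
tcp_rot: [-0.481, -0.519, 0.519, 0.479]
wrist_force: [0.4, -0.4, 1.3]
gripper_width: 0.002
```

View pics/w1.png

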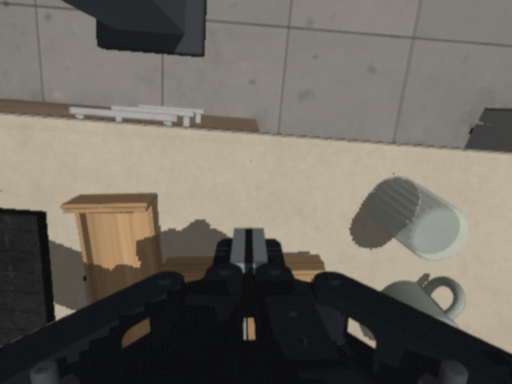

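Run:
```python
import cv2
a=cv2.imread("pics/w1.png")[180:300,50:170]
b=cv2.imread("pics/w1.png")[240:300,150:340]
cv2.imwrite("pics/w1a.png",cv2.resize(a,None,fx=5,fy=5,interpolation=cv2.INTER_CUBIC))
cv2.imwrite("pics/w1b.png",cv2.resize(b,None,fx=4,fy=4,interpolation=cv2.INTER_CUBIC))
```

```text
(no output)
```

View pics/w1a.png

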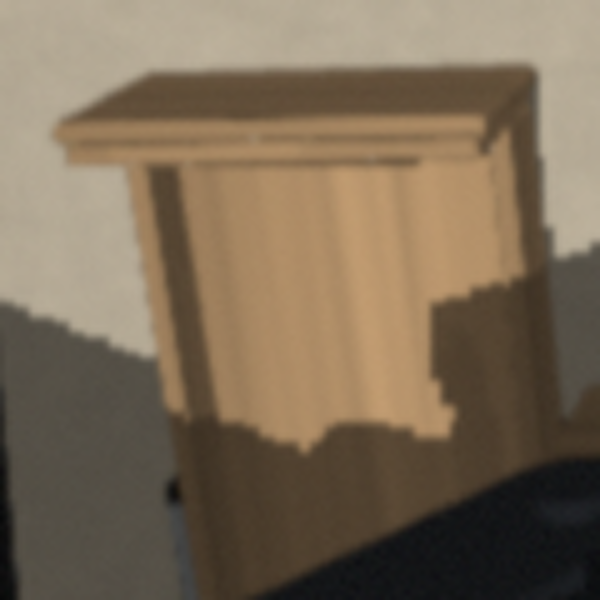

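View pics/w1b.png

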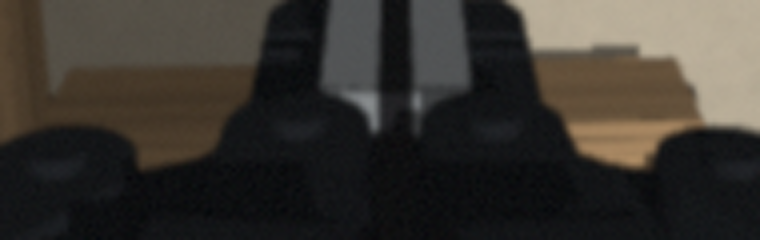

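Run:
```python
from plant import robot,cams
from h import *
from scipy.optimize import least_squares
d=cams.capture("top"); sc=cams.capture("scene"); wr=cams.capture("wrist")
t=lambda x,y:(180+x/5-.4,135+y/5-.4); w=lambda x,y:(160+x/4.5-.4,165+y/4.5-.4)
wa=lambda x,y:(50+x/5-.4,180+y/5-.4); wb=lambda x,y:(150+x/4-.4,240+y/4-.4)
def pts(p):
    cx,cy,th,e=p; c,si=np.cos(th),np.sin(th)
    f=lambda x,y,z:[cx+c*x-si*y,cy+si*x+c*y,z]
    return [f(0,.142,.066),f(0,.048,.066),f(0,-.046,.066),f(-e,-.05,.066),f(-e,-.142,.066)],[f(0,.142,.066),f(0,.048,.066),f(0,-.05,.066)],[f(-e,-.142,.066),f(-e,-.05,.066),f(-e,-.142,.024),f(-e,-.05,.024),f(0,.142,.066),f(0,.142,.024)]
obsT=np.array([t(72,414),t(220,405),t(368,395),t(388,520),t(526,508)]); obsS=np.array([w(360,285),w(433,215),w(490,160)])
obsW=np.array([wa(55,133),wa(480,120),wa(155,72),wa(535,68),wb(698,122),wb(683,58)])
def res(p):
    a,b,c=pts(p); return np.r_[(proj(d,a)-obsT).ravel()*.6,(proj(sc,b)-obsS).ravel()*.6,(proj(wr,c)-obsW).ravel()]
r=least_squares(res,[.485,.35,.08,.08],loss="soft_l1"); print(r.x.round(4),np.degrees(r.x[2]),res(r.x).round(1))
print([ray(wr,*o,z).round(4).tolist() for o,z in zip(obsW,[.066,.066,.024,.024,.066,.024])])
a,b,c=pts(r.x); print(np.mean(a[3:],0),np.mean(a[:2],0))
# height check of the empty front's left top corner from top + wrist views
for i,j in [(4,0),(3,1)]:
    P=[K(v)@np.c_[cv2.Rodrigues(np.array(v["rvec"]))[0],np.array(v["tvec"]).ravel()] for v in (d,wr)]
    X=cv2.triangulatePoints(P[0],P[1],obsT[i].reshape(2,1),obsW[j].reshape(2,1)); print((X[:3]/X[3]).ravel().round(3))
s=robot.state();print(s["time"],s["eef_pos"],cv2.Rodrigues(np.eye(3))[0].ravel())
from scipy.spatial.transform import Rotation as R
M=R.from_quat(s["tcp_rot"]).as_matrix(); print(np.degrees(np.arctan2(M[1,0],M[0,0])))
```

```text
[0.4885 0.3135 0.1009 0.082 ] 5.780663744111905 [-0.9  1.3 -1.   0.7 -1.1  0.3 -1.3  0.7 -0.5  0.5  0.6  0.1 -0.3  0.6
  0.1 -0.1 -1.5 -0.5  0.7  0.4 -1.8  0.7  0.3 -0.   1.8  0.7 -2.1 -0.1]
[[0.4217, 0.1655, 0.066], [0.4116, 0.2548, 0.066], [0.4201, 0.1662, 0.024], [0.412, 0.2551, 0.024], [0.4734, 0.4527, 0.066], [0.4741, 0.4574, 0.024]]
[0.41658115 0.20974567 0.066     ] [0.47890056 0.40803084 0.066     ]
[0.424 0.161 0.059]
[0.416 0.249 0.051]
1.3833 [0.36386288 0.3603275  0.25627482] [0. 0. 0.]
94.80064198559484
```

```bash
python3 -m jog '[{"delta_pos":[0.0,-0.12,0.0],"spin":0.01},{"delta_pos":[0.0,-0.27,-0.02],"spin":0.01},{"delta_pos":[0.03,-0.42,-0.1],"spin":0.01},{"delta_pos":[0.06,-0.54,-0.22],"spin":0.01},{"delta_pos":[0.08,-0.61,-0.36],"spin":0.01},{"delta_pos":[0.085,-0.615,-0.5],"spin":0.01},{"delta_pos":[0.085,-0.615,-0.64],"spin":0.01},{"delta_pos":[0.085,-0.615,-0.76],"spin":0.01},{"delta_pos":[0.085,-0.615,-0.84],"spin":0.01},{"delta_pos":[0.085,-0.615,-0.84],"spin":0.01}]' 0
python3 - <<'E'
from plant import cams; import cv2
cv2.imwrite("pics/w2.png",cams.capture("wrist")["pixels"])
E
```

```text
time: 2.22
eef_pos: [0.3831, 0.2086, 0.0432]
tcp_rot: [-0.472, -0.524, 0.526, 0.475]
wrist_force: [0.2, -0.5, -0.0]
gripper_width: 0.001
```

View pics/w2.png

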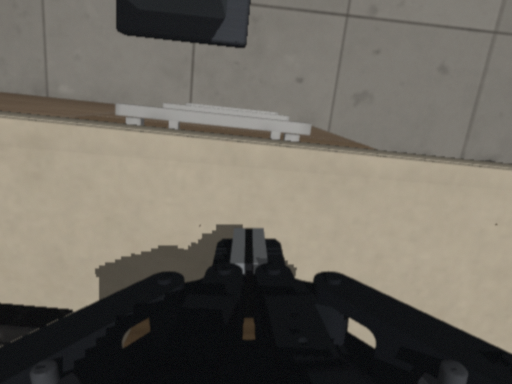

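```bash
python3 -m jog '[{"delta_pos":[0.03,0.003,0.008],"spin":0},{"delta_pos":[0.07,0.007,0.008],"spin":0},{"delta_pos":[0.11,0.011,0.008],"spin":0},{"delta_pos":[0.15,0.015,0.008],"spin":0},{"delta_pos":[0.19,0.019,0.008],"spin":0},{"delta_pos":[0.23,0.023,0.008],"spin":0},{"delta_pos":[0.27,0.027,0.008],"spin":0},{"delta_pos":[0.31,0.031,0.008],"spin":0},{"delta_pos":[0.34,0.034,0.008],"spin":0},{"delta_pos":[0.36,0.036,0.008],"spin":0}]' 0
python3 - <<'E'
from plant import cams,robot; import cv2
a=cams.capture("top")["pixels"][135:250,180:300]
cv2.imwrite("pics/t3.png",cv2.resize(a,None,fx=5,fy=5,interpolation=cv2.INTER_CUBIC))
s=robot.state();print(s["eef_pos"],s["wrist_force"])
E
```

```text
time: 3.1
eef_pos: [0.475, 0.2177, 0.0462]
tcp_rot: [-0.473, -0.525, 0.525, 0.475]
wrist_force: [-3.0, 1.1, 1.0]
gripper_width: 0.0
[0.47593624 0.21768071 0.04614471] [0.47113611 0.01230711 0.24814524]
```

View pics/t3.png

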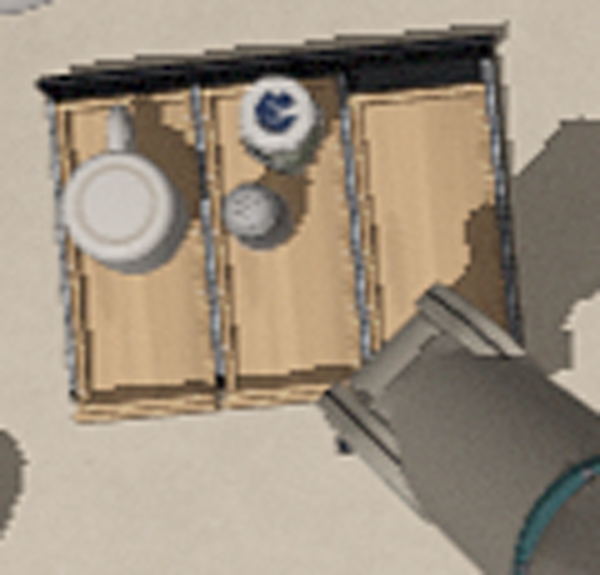

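```bash
python3 -m jog '[{"delta_pos":[0.008,0.001,0],"spin":0},{"delta_pos":[0.016,0.002,0],"spin":0},{"delta_pos":[0.024,0.003,0],"spin":0},{"delta_pos":[0.032,0.003,0],"spin":0},{"delta_pos":[0.04,0.004,0],"spin":0},{"delta_pos":[0.046,0.005,0],"spin":0},{"delta_pos":[0.052,0.005,0],"spin":0},{"delta_pos":[0.056,0.006,0],"spin":0},{"delta_pos":[0.06,0.006,0],"spin":0},{"delta_pos":[0.06,0.006,0],"spin":0}]' 0
python3 - <<'E'
from plant import cams,robot; import cv2
a=cams.capture("top")["pixels"][135:250,180:300]
cv2.imwrite("pics/t4.png",cv2.resize(a,None,fx=5,fy=5,interpolation=cv2.INTER_CUBIC))
s=robot.state();print(s["eef_pos"],s["wrist_force"])
E
```

```text
time: 3.98
eef_pos: [0.4888, 0.2186, 0.046]
tcp_rot: [-0.472, -0.524, 0.526, 0.476]
wrist_force: [-6.7, -0.9, 4.8]
gripper_width: -0.001
[0.4888417 0.2186511 0.04604  ] [-6.22457357 -1.32305127  4.72192876]
```

View pics/t4.png

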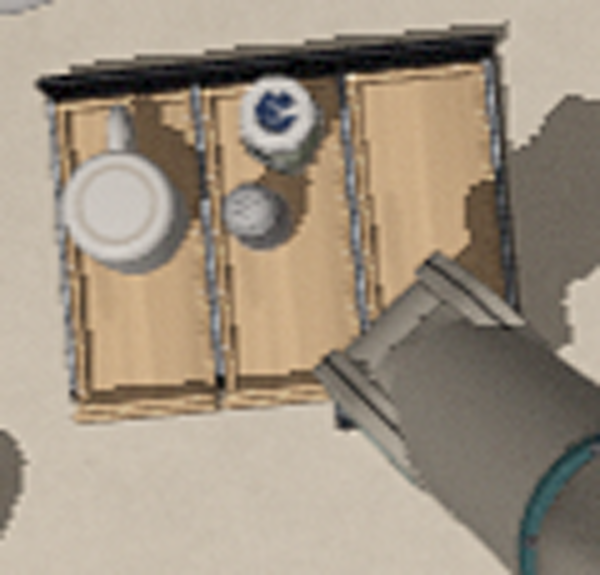

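```bash
python3 -m jog '[{"delta_pos":[0.008,0.001,0],"spin":0},{"delta_pos":[0.012,0.001,0],"spin":0},{"delta_pos":[0.016,0.002,0],"spin":0},{"delta_pos":[0.02,0.002,0],"spin":0},{"delta_pos":[0.02,0.002,0],"spin":0},{"delta_pos":[0.02,0.002,0],"spin":0},{"delta_pos":[0.0,0,0],"spin":0},{"delta_pos":[-0.02,0,0],"spin":0},{"delta_pos":[-0.05,0,0],"spin":0},{"delta_pos":[-0.08,0,0],"spin":0}]' 0
```

```text
time: 4.87
eef_pos: [0.4691, 0.2188, 0.0461]
tcp_rot: [-0.473, -0.524, 0.525, 0.475]
wrist_force: [-0.4, 0.2, 1.0]
gripper_width: -0.0
```

```bash
python3 -m jog '[{"delta_pos":[-0.05,0,0.06],"spin":0},{"delta_pos":[-0.1,0,0.18],"spin":0},{"delta_pos":[-0.16,0.02,0.32],"spin":0},{"delta_pos":[-0.2,0.07,0.45],"spin":0},{"delta_pos":[-0.24,0.15,0.56],"spin":0},{"delta_pos":[-0.27,0.25,0.66],"spin":0},{"delta_pos":[-0.28,0.34,0.72],"spin":0},{"delta_pos":[-0.28,0.41,0.72],"spin":0},{"delta_pos":[-0.28,0.44,0.72],"spin":0},{"delta_pos":[-0.28,0.44,0.72],"spin":0}]' 0
python3 - <<'E'
from plant import cams,robot; import cv2
a=cams.capture("top")["pixels"][135:250,180:300]
cv2.imwrite("pics/t5.png",cv2.resize(a,None,fx=5,fy=5,interpolation=cv2.INTER_CUBIC))
a=cams.capture("wrist")["pixels"]
cv2.imwrite("pics/w5.png",cv2.resize(a[190:350,120:420],None,fx=2.6,fy=2.6,interpolation=cv2.INTER_CUBIC))
E
```

```text
time: 5.7
eef_pos: [0.3985, 0.3304, 0.226]
tcp_rot: [-0.472, -0.525, 0.526, 0.475]
wrist_force: [0.6, -0.4, 0.4]
gripper_width: 0.0
```

View pics/t5.png

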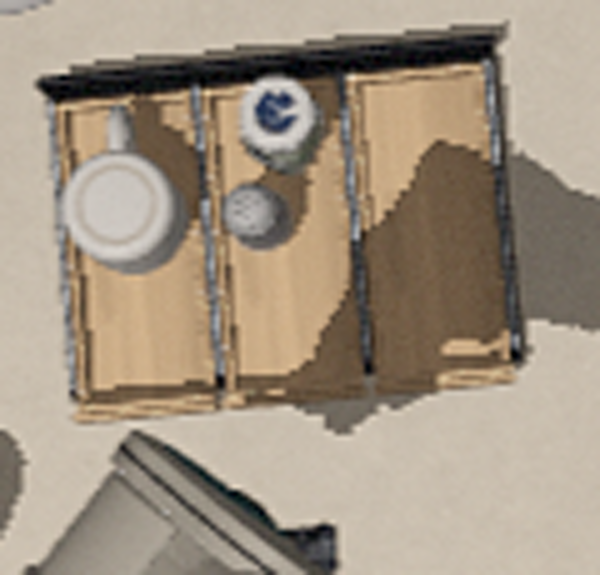

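View pics/w5.png

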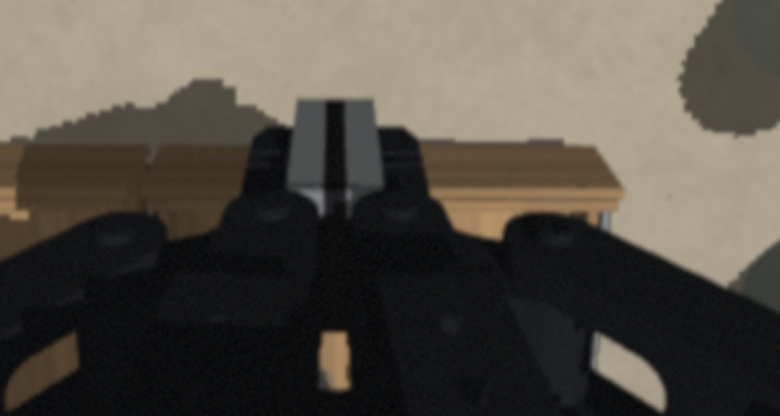

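Run:
```python
from plant import cams,robot; import cv2
a=cams.capture("wrist")["pixels"]
cv2.imwrite("pics/w6.png",cv2.resize(a[235:285,60:220],None,fx=5,fy=5,interpolation=cv2.INTER_CUBIC))
cv2.imwrite("pics/w6b.png",cv2.resize(a[235:285,270:370],None,fx=6,fy=6,interpolation=cv2.INTER_CUBIC))
```

```text
(no output)
```

View pics/w6.png

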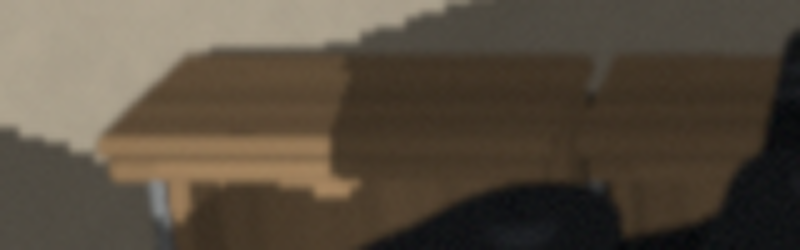

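View pics/w6b.png

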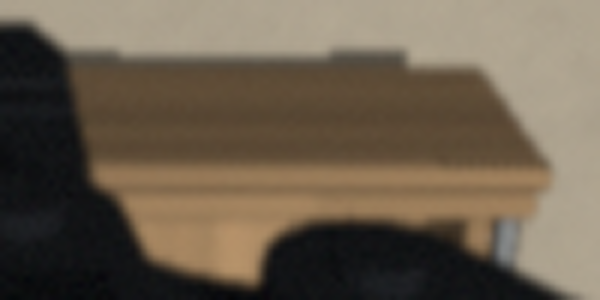

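Run:
```python
from plant import robot,cams
from h import *
wr=cams.capture("wrist"); s=robot.state()
Rt=ray(wr,79.6,262.2,.066);L=ray(wr,361.3,263,.066);Rb=ray(wr,97.6,245.6,.024);Lb=ray(wr,350,246,.024)
for q in (Rt,L,Rb,Lb): print(q.round(4))
v=L-Rt;print(np.linalg.norm(v),np.degrees(np.arctan2(-v[0],v[1])))
v=v/np.linalg.norm(v); m=L-.046*v; n=np.array([v[1],-v[0],0]); print("mid",m,n)
T=m+.033*n; print("hook target",T,(T-s["eef_pos"])/.25, s["eef_pos"])
```

```text
[0.5041 0.1677 0.066 ]
[0.4771 0.4481 0.066 ]
[0.5052 0.1672 0.024 ]
[0.4776 0.4493 0.024 ]
0.2816981020037534 5.517340346834587
mid [0.48147683 0.40229271 0.066     ] [0.99536715 0.096147   0.        ]
hook target [0.51432395 0.40546556 0.066     ] [ 0.46092777  0.31481012 -0.6367342 ] [0.39909201 0.32676303 0.22518355]
```

```bash
python3 -m jog '[{"delta_pos":[0.08,0.06,0],"spin":0},{"delta_pos":[0.17,0.12,0],"spin":0},{"delta_pos":[0.26,0.19,0],"spin":0},{"delta_pos":[0.35,0.25,0],"spin":0},{"delta_pos":[0.42,0.3,-0.06],"spin":0},{"delta_pos":[0.456,0.32,-0.16],"spin":0},{"delta_pos":[0.456,0.32,-0.3],"spin":0},{"delta_pos":[0.456,0.32,-0.42],"spin":0},{"delta_pos":[0.456,0.32,-0.52],"spin":0},{"delta_pos":[0.456,0.32,-0.54],"spin":0}]' 0
python3 - <<'E'
from plant import cams,robot; import cv2
a=cams.capture("wrist")["pixels"]
cv2.imwrite("pics/w7.png",a)
a=cams.capture("scene")["pixels"][135:290,140:320]
cv2.imwrite("pics/s7.png",cv2.resize(a,None,fx=3.7,fy=3.7,interpolation=cv2.INTER_CUBIC))
print(robot.state()["eef_pos"])
E
```

```text
time: 6.73
eef_pos: [0.5108, 0.4025, 0.0847]
tcp_rot: [-0.474, -0.519, 0.529, 0.476]
wrist_force: [-0.9, -1.3, -0.8]
gripper_width: -0.001
[0.51259915 0.40486323 0.0885698 ]
```

View pics/w7.png

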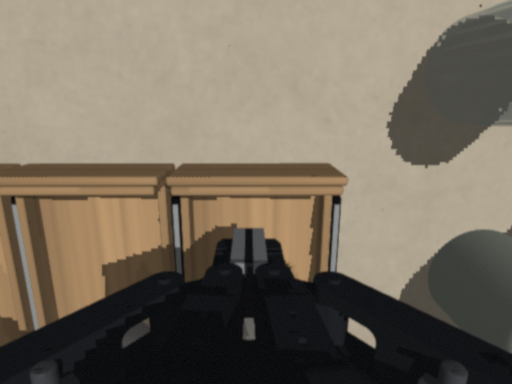

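View pics/s7.png

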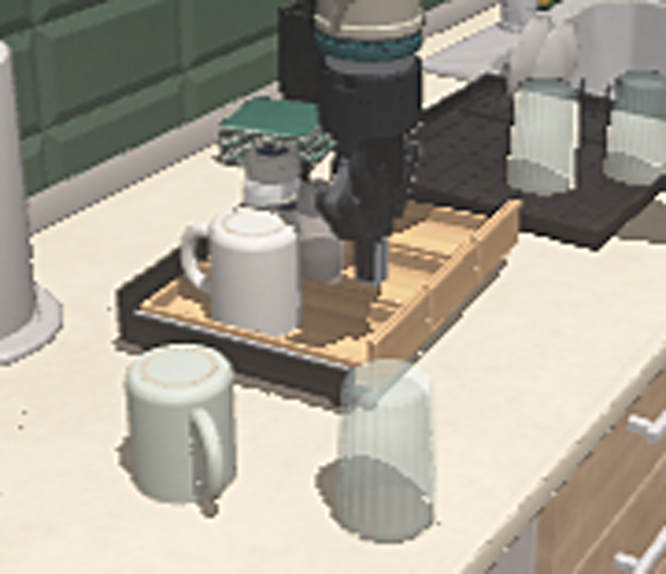

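```bash
python3 -m jog '[{"delta_pos":[0.004,0.004,-0.02],"spin":0},{"delta_pos":[0.004,0.004,-0.06],"spin":0},{"delta_pos":[0.004,0.004,-0.1],"spin":0},{"delta_pos":[0.004,0.004,-0.13],"spin":0},{"delta_pos":[0.004,0.004,-0.16],"spin":0},{"delta_pos":[0.004,0.004,-0.18],"spin":0},{"delta_pos":[0.004,0.004,-0.185],"spin":0},{"delta_pos":[0.004,0.004,-0.185],"spin":0},{"delta_pos":[0.004,0.004,-0.185],"spin":0},{"delta_pos":[0.004,0.004,-0.185],"spin":0}]' 0
python3 - <<'E'
from plant import cams,robot; import cv2
a=cams.capture("scene")["pixels"][135:290,140:320]
cv2.imwrite("pics/s8.png",cv2.resize(a,None,fx=3.7,fy=3.7,interpolation=cv2.INTER_CUBIC))
s=robot.state();print(s["eef_pos"],s["wrist_force"])
E
```

```text
time: 7.67
eef_pos: [0.5139, 0.4061, 0.0428]
tcp_rot: [-0.474, -0.521, 0.527, 0.476]
wrist_force: [-0.0, 0.3, -0.1]
gripper_width: -0.002
[0.51386966 0.40613393 0.04280129] [-0.54875323 -0.09565486 -0.08985095]
```

View pics/s8.png

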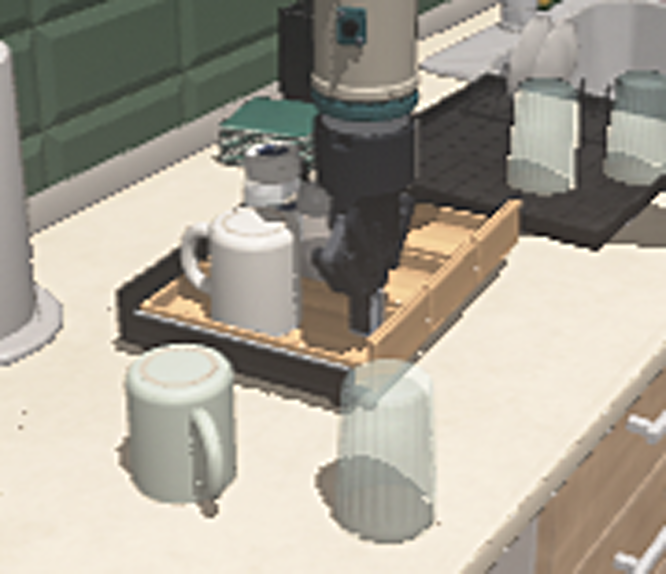

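```bash
python3 -m jog '[{"delta_pos":[-0.004,-0.0004,0],"spin":0},{"delta_pos":[-0.012,-0.0012,0],"spin":0},{"delta_pos":[-0.02,-0.002,0],"spin":0},{"delta_pos":[-0.028,-0.003,0],"spin":0},{"delta_pos":[-0.036,-0.0036,0],"spin":0},{"delta_pos":[-0.044,-0.0044,0],"spin":0},{"delta_pos":[-0.052,-0.005,0],"spin":0},{"delta_pos":[-0.06,-0.006,0],"spin":0},{"delta_pos":[-0.068,-0.007,0],"spin":0},{"delta_pos":[-0.072,-0.007,0],"spin":0}]' 0
python3 - <<'E'
from plant import cams,robot; import cv2
a=cams.capture("scene")["pixels"][135:290,140:320]
cv2.imwrite("pics/s9.png",cv2.resize(a,None,fx=3.7,fy=3.7,interpolation=cv2.INTER_CUBIC))
s=robot.state();print(s["eef_pos"],s["wrist_force"])
E
```

```text
time: 8.55
eef_pos: [0.4959, 0.4044, 0.0428]
tcp_rot: [-0.474, -0.521, 0.527, 0.476]
wrist_force: [1.0, 0.2, -0.7]
gripper_width: -0.001
[0.49558062 0.40435895 0.0428356 ] [ 0.49268934  0.14026337 -0.14310809]
```

View pics/s9.png

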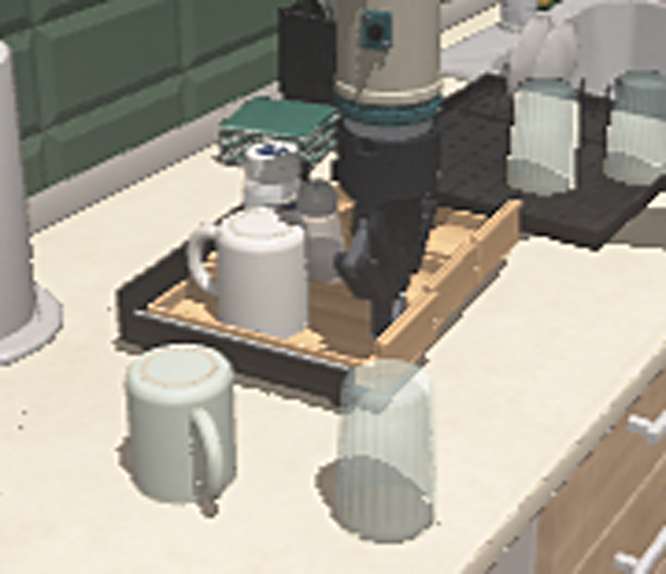

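```bash
R='x'; python3 -m jog '[{"delta_pos":[-0.004,-0.0004,0],"spin":0},{"delta_pos":[-0.013,-0.0013,0],"spin":0},{"delta_pos":[-0.025,-0.0025,0],"spin":0},{"delta_pos":[-0.037,-0.0037,0],"spin":0},{"delta_pos":[-0.049,-0.005,0],"spin":0},{"delta_pos":[-0.061,-0.006,0],"spin":0},{"delta_pos":[-0.073,-0.0073,0],"spin":0},{"delta_pos":[-0.085,-0.0085,0],"spin":0},{"delta_pos":[-0.095,-0.0095,0],"spin":0},{"delta_pos":[-0.1,-0.01,0],"spin":0}]' 0
python3 -m jog '[{"delta_pos":[-0.004,-0.0004,0],"spin":0},{"delta_pos":[-0.013,-0.0013,0],"spin":0},{"delta_pos":[-0.025,-0.0025,0],"spin":0},{"delta_pos":[-0.037,-0.0037,0],"spin":0},{"delta_pos":[-0.049,-0.005,0],"spin":0},{"delta_pos":[-0.061,-0.006,0],"spin":0},{"delta_pos":[-0.073,-0.0073,0],"spin":0},{"delta_pos":[-0.085,-0.0085,0],"spin":0},{"delta_pos":[-0.095,-0.0095,0],"spin":0},{"delta_pos":[-0.1,-0.01,0],"spin":0}]' 0
python3 - <<'E'
from plant import cams,robot; import cv2
a=cams.capture("scene")["pixels"][135:290,140:320]
cv2.imwrite("pics/s10.png",cv2.resize(a,None,fx=3.7,fy=3.7,interpolation=cv2.INTER_CUBIC))
s=robot.state();print(s["eef_pos"],s["wrist_force"])
E
```

```text
time: 9.43
eef_pos: [0.4699, 0.4018, 0.0428]
tcp_rot: [-0.474, -0.521, 0.527, 0.476]
wrist_force: [2.1, -0.2, -0.9]
gripper_width: -0.003
time: 10.27
eef_pos: [0.4442, 0.3992, 0.0428]
tcp_rot: [-0.473, -0.521, 0.527, 0.476]
wrist_force: [2.0, -0.0, -1.4]
gripper_width: 0.0
[0.44399304 0.39915562 0.04280346] [ 0.62076817 -0.17690646 -1.6938682 ]
```

View pics/s10.png

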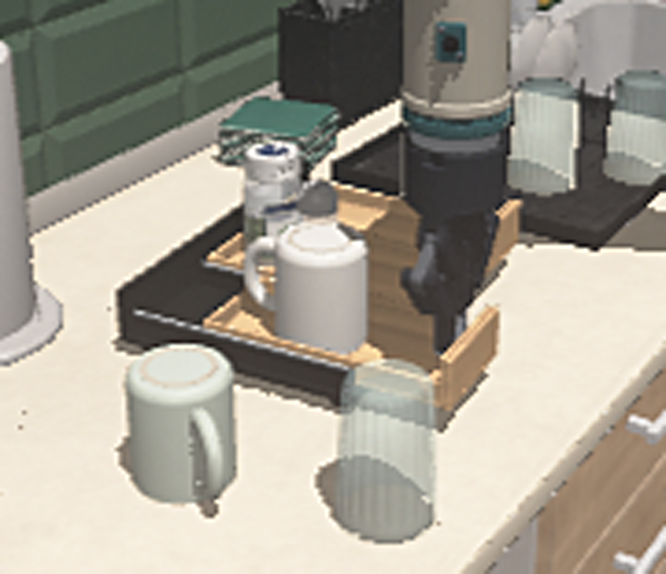

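```bash
python3 -m jog '[{"delta_pos":[-0.004,-0.0004,0],"spin":0},{"delta_pos":[-0.013,-0.0013,0],"spin":0},{"delta_pos":[-0.025,-0.0025,0],"spin":0},{"delta_pos":[-0.037,-0.0037,0],"spin":0},{"delta_pos":[-0.049,-0.005,0],"spin":0},{"delta_pos":[-0.061,-0.006,0],"spin":0},{"delta_pos":[-0.073,-0.0073,0],"spin":0},{"delta_pos":[-0.085,-0.0085,0],"spin":0},{"delta_pos":[-0.095,-0.0095,0],"spin":0},{"delta_pos":[-0.1,-0.01,0],"spin":0}]' 0
python3 -m jog '[{"delta_pos":[-0.004,-0.0004,0],"spin":0},{"delta_pos":[-0.011,-0.001,0],"spin":0},{"delta_pos":[-0.019,-0.002,0],"spin":0},{"delta_pos":[-0.027,-0.003,0],"spin":0},{"delta_pos":[-0.035,-0.0035,0],"spin":0},{"delta_pos":[-0.043,-0.0043,0],"spin":0},{"delta_pos":[-0.051,-0.005,0],"spin":0},{"delta_pos":[-0.058,-0.0058,0],"spin":0},{"delta_pos":[-0.064,-0.0064,0],"spin":0},{"delta_pos":[-0.068,-0.007,0],"spin":0}]' 0
python3 - <<'E'
from plant import cams,robot; import cv2
s=robot.state();print(s["eef_pos"],s["wrist_force"])
E
```

```text
time: 11.15
eef_pos: [0.4183, 0.3966, 0.0428]
tcp_rot: [-0.473, -0.521, 0.528, 0.476]
wrist_force: [1.8, 0.7, -0.2]
gripper_width: 0.002
time: 11.98
eef_pos: [0.401, 0.3948, 0.0428]
tcp_rot: [-0.473, -0.521, 0.528, 0.476]
wrist_force: [2.4, -0.3, -1.9]
gripper_width: 0.001
[0.40100024 0.39483959 0.04282191] [ 2.38188619 -0.31989186 -1.86481967]
```

Now I'll creep to the stop, with force watched per call.

```bash
python3 -m jog '[{"delta_pos":[-0.004,-0.0004,0],"spin":0},{"delta_pos":[-0.008,-0.0008,0],"spin":0},{"delta_pos":[-0.012,-0.001,0],"spin":0},{"delta_pos":[-0.016,-0.0016,0],"spin":0},{"delta_pos":[-0.02,-0.002,0],"spin":0},{"delta_pos":[-0.024,-0.0024,0],"spin":0},{"delta_pos":[-0.028,-0.0028,0],"spin":0},{"delta_pos":[-0.03,-0.003,0],"spin":0},{"delta_pos":[-0.032,-0.003,0],"spin":0},{"delta_pos":[-0.032,-0.003,0],"spin":0}]' 0
python3 - <<'E'
from plant import cams,robot; import cv2
a=cams.capture("scene")["pixels"][135:290,140:320]
cv2.imwrite("pics/s11.png",cv2.resize(a,None,fx=3.7,fy=3.7,interpolation=cv2.INTER_CUBIC))
s=robot.state();print(s["eef_pos"],s["wrist_force"])
E
```

```text
time: 12.82
eef_pos: [0.3928, 0.3941, 0.0428]
tcp_rot: [-0.473, -0.521, 0.528, 0.476]
wrist_force: [1.0, 1.4, -1.3]
gripper_width: 0.0
[0.39277331 0.39403221 0.04280064] [ 0.98282984 -0.81604217 -0.95598952]
```

View pics/s11.png

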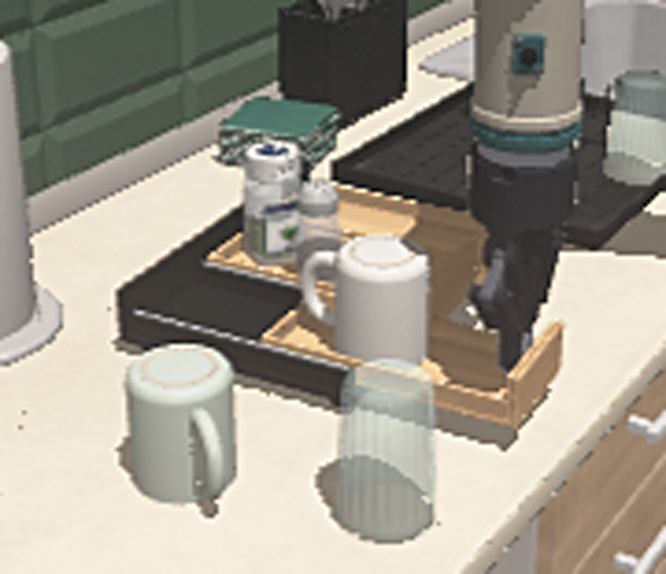

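```bash
python3 -m jog '[{"delta_pos":[-0.003,-0.0003,0],"spin":0},{"delta_pos":[-0.006,-0.0006,0],"spin":0},{"delta_pos":[-0.009,-0.001,0],"spin":0},{"delta_pos":[-0.012,-0.0012,0],"spin":0},{"delta_pos":[-0.015,-0.0015,0],"spin":0},{"delta_pos":[-0.018,-0.0018,0],"spin":0},{"delta_pos":[-0.021,-0.002,0],"spin":0},{"delta_pos":[-0.024,-0.0024,0],"spin":0},{"delta_pos":[-0.024,-0.0024,0],"spin":0},{"delta_pos":[-0.024,-0.0024,0],"spin":0}]' 0
python3 - <<'E'
from plant import cams,robot
s=robot.state();print(s["eef_pos"],s["wrist_force"])
E
```

```text
time: 13.7
eef_pos: [0.3926, 0.394, 0.043]
tcp_rot: [-0.475, -0.523, 0.525, 0.475]
wrist_force: [13.2, 0.6, -9.6]
gripper_width: 0.003
[0.39264105 0.3940373  0.04295811] [13.16441286  0.64694179 -9.59508431]
```

```bash
python3 -m jog '[{"delta_pos":[0.01,0.001,0],"spin":0},{"delta_pos":[0.02,0.002,0],"spin":0},{"delta_pos":[0.03,0.003,0],"spin":0},{"delta_pos":[0.04,0.004,0],"spin":0},{"delta_pos":[0.04,0.004,0.02],"spin":0},{"delta_pos":[0.04,0.004,0.06],"spin":0},{"delta_pos":[0.04,0.004,0.14],"spin":0},{"delta_pos":[0.04,0.004,0.26],"spin":0},{"delta_pos":[0.04,0.004,0.4],"spin":0},{"delta_pos":[0.04,0.004,0.54],"spin":0}]' 0
python3 -m jog '[{"delta_pos":[0,0,0.1],"spin":0},{"delta_pos":[-0.03,-0.08,0.2],"spin":0},{"delta_pos":[-0.08,-0.2,0.2],"spin":0},{"delta_pos":[-0.1,-0.34,0.2],"spin":0},{"delta_pos":[-0.1,-0.48,0.2],"spin":0},{"delta_pos":[-0.1,-0.62,0.2],"spin":0},{"delta_pos":[-0.1,-0.76,0.2],"spin":0},{"delta_pos":[-0.1,-0.86,0.2],"spin":0},{"delta_pos":[-0.1,-0.9,0.2],"spin":0},{"delta_pos":[-0.1,-0.9,0.2],"spin":0}]' 0
python3 - <<'E'
from plant import cams,robot; import cv2
a=cams.capture("top")["pixels"][135:265,140:300]
cv2.imwrite("pics/t12.png",cv2.resize(a,None,fx=4.5,fy=4.5,interpolation=cv2.INTER_CUBIC))
a=cams.capture("scene")["pixels"][135:290,140:320]
cv2.imwrite("pics/s12.png",cv2.resize(a,None,fx=3.7,fy=3.7,interpolation=cv2.INTER_CUBIC))
E
```

```text
time: 14.53
eef_pos: [0.4017, 0.3947, 0.18]
tcp_rot: [-0.475, -0.523, 0.525, 0.475]
wrist_force: [0.5, 0.6, -0.1]
gripper_width: -0.002
time: 15.37
eef_pos: [0.3763, 0.1675, 0.2306]
tcp_rot: [-0.476, -0.522, 0.524, 0.476]
wrist_force: [-1.1, 0.3, -0.0]
gripper_width: -0.001
```

View pics/t12.png

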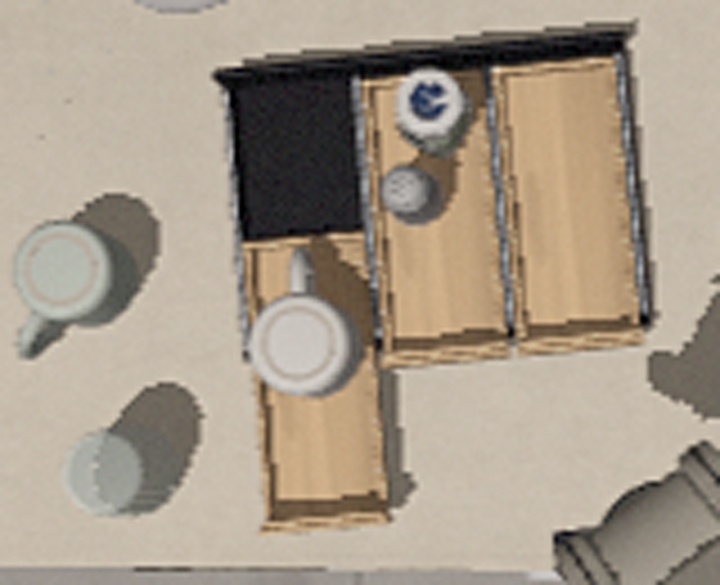

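View pics/s12.png

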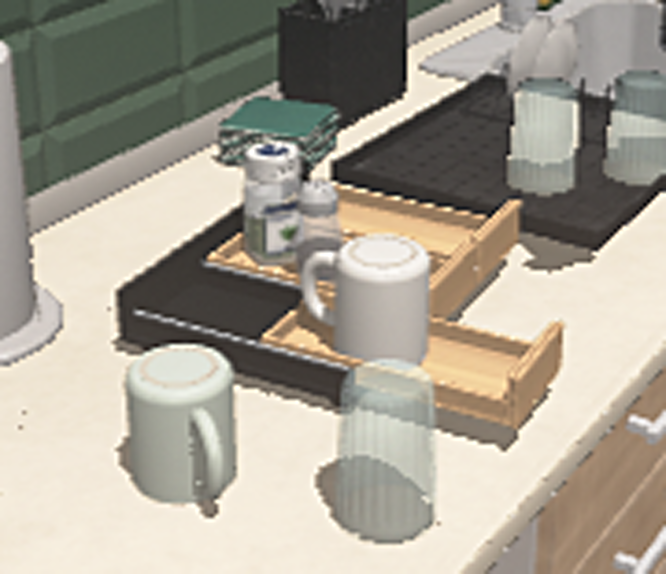

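Run:
```python
from plant import cams,robot; import cv2
from h import *
d=cams.capture("top");a=d["pixels"]
cv2.imwrite("pics/t13.png",cv2.resize(a[195:225,215:295],None,fx=9,fy=9,interpolation=cv2.INTER_NEAREST))
# expected outer bottom/top of front of each tray, line fitted through jars; report brown/counter transition by column
g=a.astype(int); sat=g[:,:,2]-g[:,:,0]
for u in list(range(227,252,3))+list(range(256,283,3)):
    col=sat[195:225,u].astype(float); 
    # last row with sat>45, subpixel
    idx=np.where(col>45)[0][-1]; c0,c1=col[idx],col[idx+1]
    v=195+idx+(c0-45)/(c0-c1); print(u,round(v,2),ray(d,u,v,.066)[:2].round(4))
```

```text
227 216.12 [0.486  0.3451]
230 215.69 [0.4874 0.3355]
233 215.64 [0.4877 0.326 ]
236 215.34 [0.4887 0.3165]
239 214.91 [0.4901 0.307 ]
242 214.6 [0.4912 0.2974]
245 214.53 [0.4915 0.2879]
248 214.05 [0.493  0.2784]
251 213.7 [0.4942 0.2689]
256 213.52 [0.4949 0.253 ]
259 213.0 [0.4966 0.2435]
262 212.64 [0.4978 0.234 ]
265 212.65 [0.4979 0.2245]
268 212.38 [0.4988 0.215 ]
271 211.85 [0.5006 0.2055]
274 211.68 [0.5012 0.196 ]
277 211.5 [0.5018 0.1865]
280 211.05 [0.5033 0.177 ]
```

View pics/t13.png

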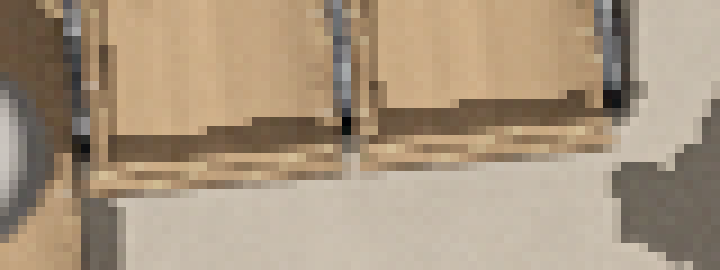

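Run:
```python
from plant import robot
s=robot.state();print(s["eef_pos"],s["wrist_force"],abs(s["joint_vel"]).max(),s["time"])
print(robot.job_done())
```

```text
[0.37688517 0.17160785 0.23047359] [0.64270961 0.33960233 0.11021026] 0.013437387652075493 15.5167
the job is handed in; nothing more can be done
None
```

I pushed the empty (right-hand) tray home with the shut fingertips. I then hooked them behind the lip of the left-hand tray carrying the mug and drew it slowly out to its stop. After that I backed off the lip, lifted clear and handed the job in at 15.5 s.

Last checks:
- **Empty tray:** it held a steady 6 N at the end of its travel. In the last top view its front lines up with the shut jars tray to within about 1 mm.
- **Mug tray:** commanding another 6 mm moved nothing and raised the force to 13 N. The tool had travelled about 0.11 m since meeting the lip, which agrees with the stop.
- **Everything else:** the pictures show the mug upright on its tray, the jars tray shut with its jars standing, and the bystanders in view (side mug, tumbler) where they were. The arm is clear of everything.
- **What disagreed:** estimates of the organiser's turn ranged from 4.9° to 6.5° between views; I used 5.8°, and the last top view gave about 5.6°. Triangulating the empty tray's top edge gave 51 to 59 mm against the stated 66 mm, so I used the stated height.

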